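# Tighten the boom clamp with the long arm of the hex key

### The arm

A 6-joint arm with a two-finger parallel gripper is mounted at the origin on the work surface. World frame = base frame: x ahead of the robot, y to its left, z up, the work surface at z = 0. Lengths are in mm, angles in rad, forces in N, time in s.
With the tool pointing down it reaches from about 350 to 775 mm from the base axis. Payload 7.3 kg.
Tool frame: the origin (TCP) lies at the very end of the fingers, on their centre line; the grasp point (between the pads) lies 19 mm behind it; z points along the fingers, y is the line along which they close (so a half turn about z gives the same grasp; the last joint's range is limited). The gripper opens to 92 mm and grips with 3 to 60 N. Pads are 19 mm wide; open, the fingers measure 130 mm over their backs; the gripper's body (75 mm by 190 mm) begins 47 mm behind the grasp point.
Start: joints at [-1.441, 0.342, 1.524, -0, 1.275, -0.146], TCP at [142.988, -505.172, 226.741] pointing down, gripper open.
Joint ranges: [-2.53, 2.53], [-0.77, 2.02], [0.04, 2.7], [-1, 4.14], [0.28, 2.66], [-3.11, 3.11]. Speed limits (rad/s): [2.57, 2.57, 3.14, 3.14, 3.14, 3.14].

### API

Orientations are given as [roll, pitch, yaw] about the fixed x, y, z axes, in that order (R = Rz(yaw) Ry(pitch) Rx(roll)).
In Python, from plant import bot gives the robot as it stands.
- The arm moves only by the tool apply_moves, never from a script. Its argument "motion" is text: rows parted by semicolons, each of 4 numbers parted by spaces: the shift along the tool's x, y, z in m, then the turn about the tool's z in degrees. A call has 1 to 8 rows; each row shifts and turns the commanded pose from where the row before left it, along the tool's axes as they then stand; what a row does not reach is not made up. A row lasts 1/8 s, in which the tool goes at most 62.5 mm and 10.7 degrees, less where a joint would pass 70% of its speed; a pose out of reach is approached as far as the arm can. A call with a gripper value outside its range is refused whole. "fingers" is the opening, from -1 (shut) to 1 (fully open), set as the call begins (left out, the last holds). The fingers move at their own pace and stop on an object; the grip force is fixed at half the most. Time passes only in rows, so rows that do not move let the fingers close. It gives the time, the measured TCP pose, the force, the opening and the grip force at its end, in the units of the state.
- bot.get_obs(): the state, without advancing time (a new reading comes with each control period).
- bot.capture(name): name is "side" or "top"; returns a dict with "img" (480x640x3 uint8, blue, green, red), "range_z" (480x640 float32, mm along the optical axis (not along the pixel's ray), 0 where there is no reading), "fx", "fy", "cx", "cy" (pixels), "D" ([k1, k2, p1, p2, k3] as OpenCV has them; the pictures are not rectified), "world_from_camera" (4x4, takes a point from camera to world coordinates). Camera axes: x right, y down, z forward; pixel columns grow to the right and rows downward; lengths in mm; the calibration is good to about 2 mm. A picture is of the moment at which its call begins.
- bot.close_job(): hands the job in; it is judged then, once.
Trained networks look in a picture, given as the dict that the camera call returned (one of the last four; its "shot" number tells which), for a name from the list of things; names that differ only in an ending like _2 or _b are one class to them, and where a whole thing is asked for, a point or a joint stands for the part that bears it (a point fixed in the world has none). Each returns a list of dicts, best first, with "p" (0 to 1); they miss things now and then, are a little off and sometimes report something else, mostly with a low value. They report only what shows in the picture. A call takes as long as a camera call. They do not tell look-alikes from the thing itself.
- bot.cut_out(picture, thing): "pixels" (480x640 bool, what is visible of it) and "point" ([column, row] in pixels, amid what is visible of it).
The state is a dict: "time": time; "joint_positions": joint angles; "dq": joint speeds; "tau": joint torques, N m; "tool_pos": TCP position; "tcp_rot": TCP orientation; "contact_force": force on the tool from outside, world axes, zero at the start; "moment": the same for the moment, N m; "grip_width": finger opening in mm; "finger_force": force on a finger pad.
Only numpy, scipy, OpenCV 4.12 (cv2) and the standard library are available. Lean on these libraries where they do the work, as an engineer would, in place of code of your own. Each camera call takes 0.05 s, during which the arm holds its last target. There are 200 camera calls.

### The job

The hex key stands in its wooden block by its long arm. Pull it out, turn it over and seat its short arm fully in the socket of the boom clamp's cap screw without ramming it, then pull slowly on the long arm as a lever to turn the stiff screw clockwise (seen from above) until it comes up tight against its stop, but not so hard that the key slips round in the socket. Never put the long arm in the screw, leave the key seated there by its short arm and let go of it, and do not disturb the dish, the mortar or the jar.

Things in the scene. Friction and masses are not known exactly. Their poses are not given: they have to be found in the camera images.
- key: loose dark steel L-shaped hex key, 17 mm over flats (19.6 over corners), 0.4 kg; long arm 160 mm, short arm 63 mm over the outside of the bend. Origin in the bend where the centre lines cross, 8.5 mm in from the outer faces. Short arm along its +x, long arm along its -z; two flats of each arm face +y and -y (grip there). Starts upright in the block, long arm down, origin 166 mm above the bench
- short_tip (a point): centre of the end face of the key's short arm, 54.5 mm from the key's origin along its +x; axes as the key's. When the short arm is seated in the socket, the 1 mm of play lets the long arm droop by about 5 degrees and wobble some 8 degrees either way round before the key bites
- long_tip (a point): centre of the end face of the key's long arm, 151.5 mm from the key's origin along its -z; axes as the key's
- socket_mouth (a point): centre of the mouth of the hexagonal socket in the dark cap screw (head 30 mm across, mouth 82 mm above the bench); z up out of the socket, turns with the screw. Socket 18 mm over flats, 20 mm deep, flat floor; flats face its y axis and every 60 degrees from there, so with the short arm seated the long arm points along its x axis or at a multiple of 60 degrees from it
- screw (a joint): cap screw's angle (rad) about the vertical, growing clockwise from above as it tightens: starts at 0 to 0.5, firm stop at 1.0. Stiff: 0.95 N m plus 0.3 N m per rad/s, about 7 N near the long arm's end if slow; stays where left. From about 1.3 N m (10 N near the end) the key slips round in the socket; at the stop the long arm can go on some 0.1 to 0.2 rad before that
- stand: fixed wooden key block 70 x 70 x 50 mm high, origin under its centre; a round upright hole of 21.5 mm diameter, 35 mm deep, in the middle of its top
- clamp: fixed boom clamp, origin on the bench below the screw's axis, z up: base plate 120 (x) x 100 (y) x 10 mm, aluminium block 60 x 54 mm on it up to 60 mm, screw head above it up to 82 mm. A 26 mm steel boom runs out along its +x at 34 mm height and carries at x = 305 mm an upright with a white camera head, y from +15 to -101 mm, 115 to 220 mm high
- dish: bystander: covered glass dish with bee samples, 94 mm across, 15 mm high (19 mm over the samples), origin under its centre
- mortar: bystander: white ceramic mortar bowl 120 mm across, 70 mm high, origin under its centre
- jar: bystander: amber glass jar with white cap, 64 mm across, 90 mm high, origin under its centre
Mind the look-alikes: they are no part of the job. Of the things like the key, leave any that is orange; of the rest the larger one is meant.

How it is judged (in metres and radians):
On the way, in this order (a step that is already met when the one before it is completed fails the run):
1. the key's short arm is fully seated in the screw's socket (horizontal distance between short_tip and socket_mouth below 0.004 m and z of short_tip in the frame of socket_mouth below -0.015 m and angle between key's own x axis and vertical above 2.95 rad), for 0.2 s.
2. the screw is turned tight to its stop with the short arm in the socket (value of joint screw above 0.96 rad and horizontal distance between short_tip and socket_mouth below 0.004 m and z of short_tip in the frame of socket_mouth below -0.015 m), for 0.2 s.
At the end, for the whole second after the job is handed in: the screw is tight (within 0.04 rad of its stop), and the key stands released and at rest with its short arm at least 15 mm deep and upright in the socket (within 4 mm of its centre) (all of step 2 and angle between key's own x axis and vertical above 2.95 rad and linear speed of key below 0.02 m/s); the robot touches nothing.
It fails at once if a bystander (dish, mortar, jar) is moved by more than 20 mm (distance of any of dish, mortar, jar from where it was at the start of the episode above 0.02 m).
It fails at once if the long arm is put into the screw (horizontal distance between long_tip and socket_mouth below 0.006 m and z of long_tip in the frame of socket_mouth below -0.005 m).
It fails at once if the key is rammed onto the screw or the clamp, with over 40 N before it is seated (z of short_tip in the frame of socket_mouth above -0.01 m and contact force between key and clamp above 40 N).
It fails at once if the seated key slips round in the socket (half way to the next flat) (horizontal distance between short_tip and socket_mouth below 0.004 m and z of short_tip in the frame of socket_mouth below -0.015 m and (angle between the z axis of key and the x axis of socket_mouth, either way round between 0.48 and 0.57 rad or angle between the z axis of key and the x axis of socket_mouth, either way round above 1.525 rad)).
It also fails if it takes over 72 s, if anything falls off the work surface, if the arm or the gripper's body presses on something with over 40 N, if the wrist force passes 120 N, or if a joint passes its speed limit or range.

## Working session

There is one attempt and no reset: what is moved stays moved. The work goes in short steps, Python scripts to look and compute and a tool call to move; the robot and the scene stay as the last step left them, time stands still between calls to the robot, and variables do not carry over. Pictures are saved under pics/ and viewed, at most 10 in all, crops included, and the job is handed in when it is done.

Besides the shell and the picture viewer there is one more tool, called after "Call:" by a JSON object that holds its "op" and its "data", one argument or row to a line. apply_moves: Moves the arm, as the interface text tells. Its arguments: {"type":"object","properties":{"motion":{"type":"string"},"fingers":{"type":"number"}},"required":["motion"]}

```bash
ls; mkdir -p pics; cat > h.py <<'E'
import numpy as np, cv2
from plant import bot
def pts(c, mask):
    v,u=np.nonzero(mask & (c["range_z"]>0))
    K=np.array([[c["fx"],0,c["cx"]],[0,c["fy"],c["cy"]],[0,0,1.]])
    n=cv2.undistortPoints(np.c_[u,v].astype(np.float32)[:,None],K,np.array(c["D"]))[:,0]
    z=c["range_z"][v,u][:,None]
    T=np.array(c["world_from_camera"])
    return np.c_[n*z,z]@T[:3,:3].T+T[:3,3], u, v
E
python3 - <<'E'
from h import *
np.set_printoptions(precision=1,suppress=True)
for n in ["top","side"]:
    c=bot.capture(n); cv2.imwrite(f"pics/{n}0.png",c["img"])
    print(n,c["fx"],np.array(c["world_from_camera"]))
    for t in ["key","screw","stand","clamp","dish","mortar","jar"]:
        for r in bot.cut_out(c,t)[:3]:
            P,u,v=pts(c,r["pixels"])
            if len(P)>5: print(t,round(r["p"],2),r["point"],len(P),np.median(P,0),np.percentile(P,2,0),np.percentile(P,98,0))
E
```

```text
pics
top 465.7357694441026 [[   0.    -1.     0.2  280.3]
 [  -1.    -0.     0.   -52.2]
 [  -0.    -0.2   -1.  1327. ]
 [   0.     0.     0.     1. ]]
key 0.72 [343.1, 196.1] 262 [ 662.3 -104.3    9.5] [ 633.  -156.8   -2.7] [706.7 -54.3  15.8]
key 0.7 [338.2, 280.7] 596 [404.3 -92.   13.3] [ 341.2 -190.7   -4. ] [442.8 -46.7  20.3]
key 0.48 [382.9, 231.9] 208 [ 524.8 -195.   171.3] [ 491.4 -219.5   46.1] [ 554.5 -181.2  178.4]
screw 0.56 [285.9, 208.0] 104 [596.9  60.8  78.3] [581.9  46.   57.6] [609.4  74.7  85.1]
stand 0.56 [377.8, 227.8] 457 [ 546.  -191.8   48.4] [ 510.9 -237.3   14. ] [ 583.9 -168.9   53.6]
stand 0.26 [457.9, 219.4] 1419 [ 570.8 -433.5   37.4] [ 511.2 -474.8    5.3] [ 615.8 -368.9   72.4]
clamp 0.66 [383.3, 231.4] 213 [ 525.2 -195.3  171.5] [ 491.5 -225.6   46.1] [ 569.  -181.4  178.3]
clamp 0.59 [295.3, 167.1] 3214 [729.4  38.6  48.2] [541.5 -58.4   3.9] [911.9 104.4 220.3]
dish 0.74 [199.0, 257.4] 813 [466.4 311.   13.9] [423.8 269.4   8. ] [507.1 353.4  20.6]
mortar 0.59 [458.1, 221.3] 1442 [ 570.1 -433.8   37.3] [ 509.2 -477.1    3.9] [ 614.9 -369.7   72.3
[... 359 characters left out ...]
9. ] [ 339.4 -190.7    5.8] [442.1 -45.   23.8]
key 0.57 [340.5, 188.9] 548 [ 540.5 -195.2  148.6] [ 492.4 -379.8   27.1] [ 558.8 -180.2  179.9]
screw 0.6 [284.3, 283.6] 258 [595.7  67.2  80.5] [580.8  46.8  62.9] [616.8  77.5  88.3]
stand 0.61 [332.0, 229.0] 993 [ 543.2 -176.4   48.3] [ 510.6 -235.7    7. ] [ 585.6 -164.    56.9]
clamp 0.9 [211.5, 280.5] 6464 [760.5  52.   49.7] [541.7 -54.1   2. ] [918.  111.3 224. ]
dish 0.87 [325.5, 422.9] 2245 [465.2 316.9  16.8] [423.2 271.3   2.4] [508.6 356.6  21. ]
mortar 0.6 [345.0, 164.1] 1021 [ 563.3 -451.9   58.6] [ 508.8 -476.5   20. ] [ 613.5 -367.4   76.4]
jar 0.7 [201.3, 417.1] 1978 [647.1 382.4  71.6] [624.2 346.1   9.4] [679.5 398.1  94.1]
```

```bash
python3 - <<'E'
import cv2,numpy as np
a=cv2.imread("pics/top0.png")[140:310,160:500];b=cv2.imread("pics/side0.png")[120:370,160:460]
a=cv2.resize(a,(800,400),interpolation=cv2.INTER_CUBIC);b=cv2.resize(b,(700,583),interpolation=cv2.INTER_CUBIC)
cv2.imwrite("pics/a.png",a);cv2.imwrite("pics/b.png",b)
E
```

```text
(no output)
```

View pics/a.png

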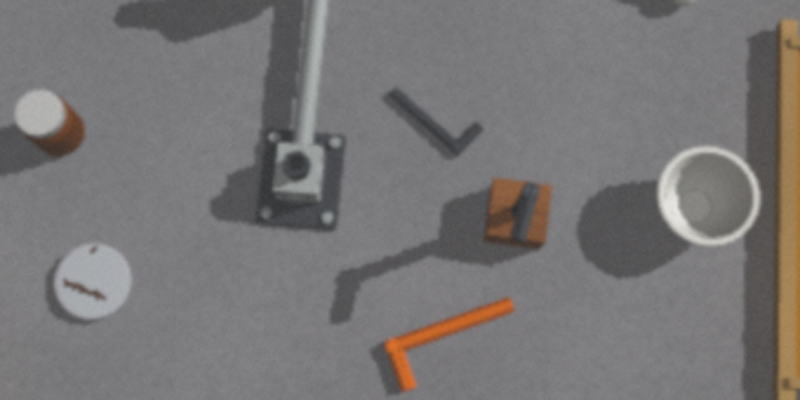

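View pics/b.png

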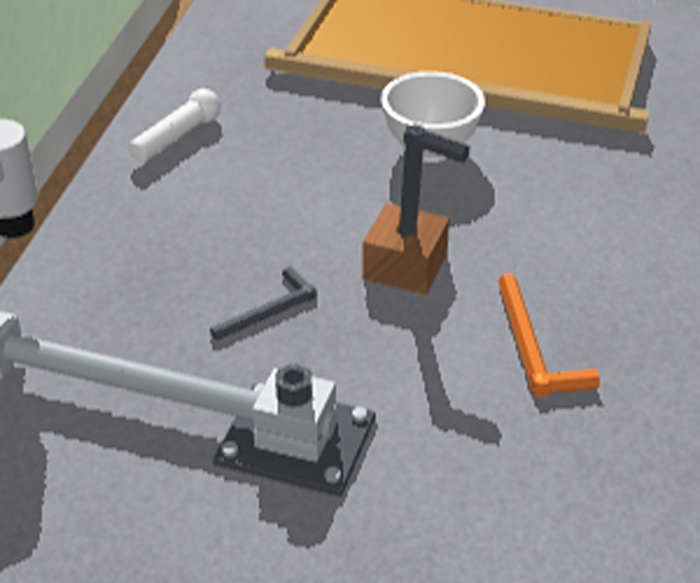

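The dark key stands in the block (side crop ~(415,180)); the flat grey key and the orange one are decoys. Next I measure the key axis, short-arm direction, block, screw and clamp yaw.

```bash
python3 - <<'E'
from h import *
np.set_printoptions(precision=1,suppress=True)
o=bot.get_obs(); print(o["time"],o["tool_pos"],o["tcp_rot"],o["grip_width"],o["contact_force"])
for n in ["top","side"]:
    c=bot.capture(n); P,u,v=pts(c,np.ones((480,640),bool))
    X,Y,Z=P.T
    k=P[(abs(X-525)<60)&(abs(Y+195)<50)&(Z>165)&(Z<185)]
    (cx,cy),(w,h),a=cv2.minAreaRect(k[:,:2].astype(np.float32)); vv=np.linalg.svd(k[:,:2]-k[:,:2].mean(0))[2][0]
    print(n,"short",len(k),k.mean(0),(cx,cy),(w,h),a,vv,cv2.boxPoints(((cx,cy),(w,h),a)))
    for z0,z1 in [(70,100),(100,130),(130,150)]:
        l=P[(abs(X-545)<40)&(abs(Y+190)<40)&(Z>z0)&(Z<z1)]; print(" long",len(l),l.mean(0) if len(l) else 0)
    s=P[(abs(X-545)<55)&(abs(Y+200)<55)&(Z>44)&(Z<56)]
    print(" stand",cv2.minAreaRect(s[:,:2].astype(np.float32)))
    s=P[(abs(X-597)<25)&(abs(Y-61)<25)&(Z>76)&(Z<90)]
    print(" screw",len(s),s.mean(0),cv2.minEnclosingCircle(s[:,:2].astype(np.float32)))
    s=P[(abs(X-597)<45)&(abs(Y-61)<45)&(Z>54)&(Z<66)]
    print(" block",cv2.minAreaRect(s[:,:2].astype(np.float32)))
    s=P[(X>640)&(X<860)&(abs(Y-45)<60)&(Z>40)&(Z<55)]
    f=cv2.fitLine(s[:,:2].astype(np.float32),cv2.DIST_HUBER,0,.01,.01).ravel(); print(" boom",f,np.degrees(np.arctan(f[1]/f[0])))
E
```

```text
0.8 [ 143.  -505.2  226.8] [3.1 0.  0.3] 91.7491941546514 [-0.3  0.1 -0.1]
top short 169 [ 521.3 -195.1  172.1] (521.7932739257812, -195.34149169921875) (16.93657684326172, 64.23121643066406) 73.45779418945312 [-1.   0.3] [[ 488.6 -194.3]
 [ 550.2 -212.6]
 [ 555.  -196.4]
 [ 493.4 -178.1]]
 long 6 [ 545.  -194.9   83. ]
 long 3 [ 545.4 -194.   111. ]
 long 3 [ 545.  -193.6  137.5]
 stand ((549.1001586914062, -203.5468292236328), (70.4736099243164, 71.64547729492188), 81.74885559082031)
 screw 64 [596.8  60.8  80.5] ((595.96337890625, 60.5342903137207), 16.18950080871582)
 block ((596.630615234375, 60.653377532958984), (54.12331771850586, 59.627994537353516), 85.4302749633789)
 boom [  1.   -0.1 748.6  47.2] -5.0564284
side short 227 [ 521.2 -191.2  174.2] (520.443603515625, -195.88633728027344) (24.24064064025879, 63.333106994628906) 72.59516906738281 [-1.   0.3] [[ 486.6 -198. ]
 [ 547.  -216.9]
 [ 554.3 -193.8]
 [ 493.9 -174.8]]
 long 73 [ 544.5 -196.6   85.7]
 long 79 [ 544.  -196.9  114.6]
 long 59 [ 543.7 -195.7  140.8]
 stand ((548.6248779296875, -203.71640014648438), (77.775390625, 72.34886169433594), 81.564453125)
 screw 168 [595.5  63.   83.4] ((595.5484619140625, 61.69100570678711), 17.58502197265625)
 block ((595.669677734375, 61.60737228393555), (57.869720458984375, 60.48336410522461), 84.94908905029297)
 boom [  1.   -0.1 747.9  53.5] -5.0674553
```

```bash
cat >> h.py <<'E'
def plan(tgt, yaw_deg, n, hold=0):
    """rows from the present pose to tgt (mm) and yaw; turn first row(s) then straight shift in final axes"""
    o=bot.get_obs(); p=np.array(o["tool_pos"]); y0=np.degrees(o["tcp_rot"][2])
    d=(np.array(tgt)-p)/1000; dy=(yaw_deg-y0+180)%360-180
    out=[]
    y=y0
    for i in range(n):
        a=np.radians(y); s=d/n
        out.append("%.4f %.4f %.4f %.1f"%(s[0]*np.cos(a)+s[1]*np.sin(a), s[0]*np.sin(a)-s[1]*np.cos(a), -s[2], -dy/n)); y+=dy/n
    print("t %.2f pos %s rot %s F %s q %s"%(o["time"],p.round(1),np.round(np.degrees(o["tcp_rot"]),1),np.round(o["contact_force"],1),np.round(o["joint_positions"],2)))
    for k in range(0,n,8): print("; ".join(out[k:k+8]))
E
python3 -c "
from h import *
plan([544,-202,225],-16.5,12)"
```

```text
t 0.90 pos [ 143.  -505.2  226.8] rot [180.    0.   15.8] F [-0.5 -0.8 -0.1] q [-1.44  0.34  1.52 -0.    1.28 -0.15]
0.0390 -0.0152 0.0001 2.7; 0.0383 -0.0170 0.0001 2.7; 0.0374 -0.0188 0.0001 2.7; 0.0365 -0.0205 0.0001 2.7; 0.0355 -0.0222 0.0001 2.7; 0.0344 -0.0239 0.0001 2.7; 0.0333 -0.0255 0.0001 2.7; 0.0320 -0.0270 0.0001 2.7
0.0307 -0.0285 0.0001 2.7; 0.0294 -0.0299 0.0001 2.7; 0.0279 -0.0312 0.0001 2.7; 0.0264 -0.0325 0.0001 2.7
```

Call:
{"op": "apply_moves", "data": {
  "motion": "0.039 -0.015 0 2.7; 0.038 -0.017 0 2.7; 0.037 -0.019 0 2.7; 0.036 -0.020 0 2.7; 0.036 -0.022 0 2.7; 0.034 -0.024 0 2.7; 0.033 -0.026 0 2.7; 0.032 -0.027 0 2.7",
  "fingers": 1
}}

```text
time: 1.9
tool_pos: [410.1, -302.6, 226.9]
tcp_rot: [3.141, -0.0, -0.103]
contact_force: [0.5, -0.7, 1.0]
grip_width: 91.8
finger_force: 0.0
```

Call:
{"op": "apply_moves", "data": {
  "motion": "0.031 -0.029 0 2.7; 0.029 -0.030 0 2.7; 0.028 -0.031 0 2.7; 0.026 -0.033 0 2.7; 0 0 0 0; 0 0 0 0"
}}

```text
time: 2.65
tool_pos: [542.2, -201.8, 226.5]
tcp_rot: [3.141, 0.001, -0.289]
contact_force: [-0.2, 0.1, 0.4]
grip_width: 91.4
finger_force: 0.0
```

```bash
python3 -c "
from h import *
plan([544,-202,147],-16.5,4)"
```

```text
t 2.65 pos [ 542.2 -201.8  226.5] rot [180.    0.  -16.6] F [-0.2  0.1  0.4] q [-0.49  0.44  1.37 -0.    1.33  1.37]
0.0004 -0.0001 0.0199 -0.0; 0.0004 -0.0001 0.0199 -0.0; 0.0004 -0.0001 0.0199 -0.0; 0.0004 -0.0001 0.0199 -0.0
```

Call:
{"op": "apply_moves", "data": {
  "motion": "0 0 0 -10.6; 0 0 0 -10.6; 0 0 0 -10.6; 0 0 0 -10.6; 0 0 0 -10.6; 0 0 0 -10.6; 0 0 0 -10.6; 0 0 0 -10.6"
}}

```text
time: 3.65
tool_pos: [541.6, -202.9, 226.9]
tcp_rot: [-3.142, 0.0, 1.195]
contact_force: [0.0, -0.7, 0.4]
grip_width: 91.7
finger_force: 0.0
```

Call:
{"op": "apply_moves", "data": {
  "motion": "0 0 0 -10.6; 0 0 0 -10.6; 0 0 0 -10.6; 0 0 0 -10.6; 0 0 0 -10.6; 0 0 0 -10.6; 0 0 0 -10.6; 0 0 0 -10.6"
}}

```text
time: 4.65
tool_pos: [541.6, -202.8, 226.9]
tcp_rot: [-3.141, 0.0, 2.675]
contact_force: [0.7, 0.4, -0.4]
grip_width: 92.0
finger_force: 0.0
```

Call:
{"op": "apply_moves", "data": {
  "motion": "0 0 0 -10.4; 0 0 0 0"
}}

```text
time: 4.9
tool_pos: [541.8, -202.7, 226.9]
tcp_rot: [-3.141, 0.0, 2.849]
contact_force: [0.0, 0.4, -0.3]
grip_width: 91.6
finger_force: 0.0
```

```bash
python3 -c "
from h import *
plan([544,-202,147],163.5,4)"
```

```text
t 4.90 pos [ 541.8 -202.7  226.9] rot [-180.     0.   163.2] F [ 0.   0.4 -0.3] q [-0.49  0.44  1.37 -0.    1.33 -1.77]
-0.0005 0.0003 0.0200 -0.1; -0.0005 0.0003 0.0200 -0.1; -0.0005 0.0003 0.0200 -0.1; -0.0005 0.0003 0.0200 -0.1
```

Call:
{"op": "apply_moves", "data": {
  "motion": "-0.001 0.001 0.025 0; -0.001 0 0.030 0; 0 0 0.025 0; 0 0 0 0"
}}

```text
time: 5.4
tool_pos: [543.3, -201.2, 145.1]
tcp_rot: [3.141, -0.004, 2.848]
contact_force: [0.1, 0.7, 0.5]
grip_width: 92.0
finger_force: 0.0
```

Call:
{"op": "apply_moves", "data": {
  "motion": "0 0 0 0; 0 0 0 0; 0 0 0 0; 0 0 0 0; 0 0 0 0; 0 0 0 0",
  "fingers": -1
}}

```text
time: 6.15
tool_pos: [544.8, -201.3, 146.7]
tcp_rot: [-3.142, 0.0, 2.852]
contact_force: [0.2, -0.3, -0.2]
grip_width: 36.2
finger_force: 0.0
```

Call:
{"op": "apply_moves", "data": {
  "motion": "0 0 0 0; 0 0 0 0; 0 0 0 0; 0 0 0 0"
}}

```text
time: 6.65
tool_pos: [544.8, -201.4, 146.7]
tcp_rot: [-3.141, -0.0, 2.852]
contact_force: [-0.2, -0.4, 0.5]
grip_width: 16.7
finger_force: 30.0
```

Call:
{"op": "apply_moves", "data": {
  "motion": "0 0 -0.008 0; 0 0 -0.008 0; 0 0 -0.008 0; 0 0 -0.006 0; 0 0 0 0"
}}

```text
time: 7.28
tool_pos: [545.1, -201.3, 177.4]
tcp_rot: [-3.141, 0.001, 2.852]
contact_force: [-0.5, 0.8, -4.5]
grip_width: 16.9
finger_force: 30.0
```

```bash
python3 -c "
from h import *
plan([549,-198.6,177],90,8)"
```

```text
t 7.28 pos [ 545.1 -201.3  177.4] rot [-1.800e+02  1.000e-01  1.634e+02] F [-0.5  0.8 -4.5] q [-0.49  0.48  1.44 -0.    1.22 -1.77]
-0.0004 0.0005 0.0000 9.2; -0.0003 0.0005 0.0000 9.2; -0.0002 0.0006 0.0000 9.2; -0.0001 0.0006 0.0000 9.2; -0.0000 0.0006 0.0000 9.2; 0.0001 0.0006 0.0000 9.2; 0.0002 0.0006 0.0000 9.2; 0.0003 0.0005 0.0000 9.2
```

Call:
{"op": "apply_moves", "data": {
  "motion": "-0.0004 0.0005 0 9.2; -0.0003 0.0005 0 9.2; -0.0002 0.0006 0 9.2; -0.0001 0.0006 0 9.2; 0 0.0006 0 9.2; 0.0001 0.0006 0 9.2; 0.0002 0.0006 0 9.2; 0.0003 0.0005 0 9.2"
}}

```text
time: 8.28
tool_pos: [548.6, -198.3, 176.4]
tcp_rot: [-3.141, -0.0, 1.562]
contact_force: [0.4, -0.0, -4.0]
grip_width: 16.6
finger_force: 30.0
```

```bash
python3 - <<'E'
from h import *
plan([549,-198.6,177],90,2)
c=bot.capture("side"); cv2.imwrite("pics/c.png",cv2.resize(c["img"][100:300,220:460],(720,600),interpolation=cv2.INTER_CUBIC))
E
```

```text
t 8.28 pos [ 548.6 -198.3  176.4] rot [-180.    -0.    89.5] F [ 0.4 -0.  -4. ] q [-0.48  0.49  1.43 -0.    1.22 -0.47]
-0.0002 0.0002 -0.0003 -0.2; -0.0002 0.0002 -0.0003 -0.2
```

View pics/c.png

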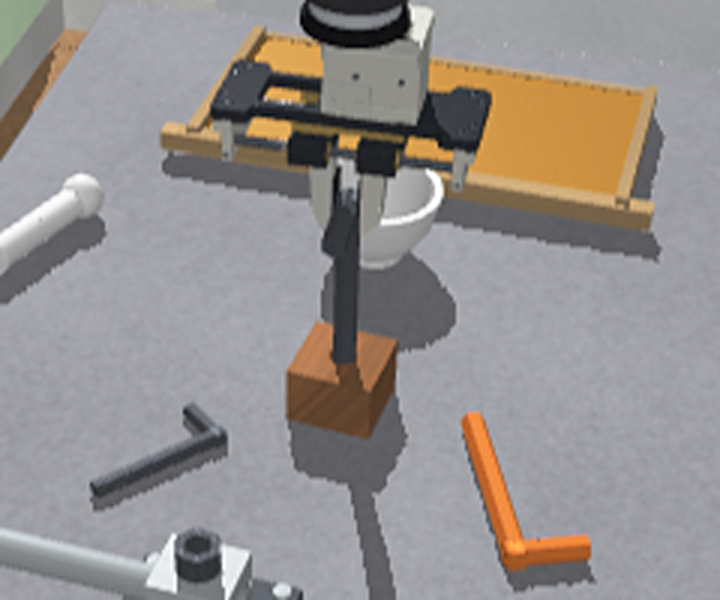

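Call:
{"op": "apply_moves", "data": {
  "motion": "0.010 0 0.0005 -0.2; 0.010 0 0.0005 -0.2; 0.0125 0 0.0025 0; 0.0125 0 0.003 0; 0.012 0 0.0045 0; 0.012 0 0.005 0; 0.011 0 0.0065 0; 0.011 0 0.007 0"
}}

```text
time: 9.32
tool_pos: [548.5, -106.6, 146.7]
tcp_rot: [-3.142, 0.0, 1.574]
contact_force: [-0.1, -1.7, -1.3]
grip_width: 16.7
finger_force: 30.0
```

```bash
python3 - <<'E'
from h import *
plan([549,-98,147],90,2)
c=bot.capture("side"); cv2.imwrite("pics/d.png",cv2.resize(c["img"][100:300,220:460],(720,600),interpolation=cv2.INTER_CUBIC))
E
```

```text
t 9.32 pos [ 548.5 -106.6  146.7] rot [-180.     0.    90.2] F [-0.1 -1.7 -1.3] q [-0.33  0.48  1.55 -0.    1.12 -0.33]
0.0043 0.0003 -0.0001 0.1; 0.0043 0.0002 -0.0001 0.1
```

View pics/d.png

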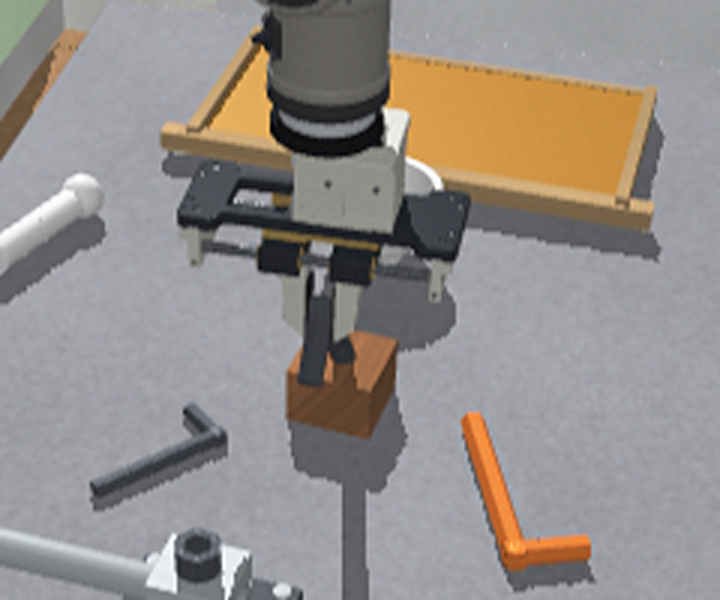

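Pivoting works: short arm now dips toward the camera (crop ~(315,350)), hole visible at (343,350). Continue the arc.

Call:
{"op": "apply_moves", "data": {
  "motion": "0.0095 0 0.0085 0; 0.0095 0 0.0085 0; 0.008 0 0.010 0; 0.008 0 0.010 0; 0.006 0 0.011 0; 0.006 0 0.011 0; 0.004 0 0.012 0; 0.004 0 0.012 0"
}}

```text
time: 10.38
tool_pos: [548.4, -52.3, 63.4]
tcp_rot: [3.142, 0.0, 1.574]
contact_force: [0.5, -3.0, 0.1]
grip_width: 16.6
finger_force: 30.0
```

```bash
python3 - <<'E'
from h import *
plan([549,-50.6,65],90,2)
c=bot.capture("side"); P,u,v=pts(c,np.ones((480,640),bool))
T=np.array(c["world_from_camera"]);
cv2.imwrite("pics/e.png",cv2.resize(c["img"][100:300,220:460],(720,600),interpolation=cv2.INTER_CUBIC))
for n in ["top","side"]:
    c=bot.capture(n); P,u,v=pts(c,np.ones((480,640),bool))
    for y in range(-200,0,10):
        s=P[(abs(P[:,0]-549)<9)&(abs(P[:,1]-y)<5)&(P[:,2]>5)]
        if len(s): print(n,y,len(s),np.percentile(s[:,2],[5,50,95]).round(1))
E
```

```text
t 10.38 pos [548.4 -52.3  63.4] rot [180.    0.   90.2] F [ 0.5 -3.   0.1] q [-0.23  0.57  1.66 -0.    0.92 -0.24]
0.0008 0.0003 -0.0008 0.1; 0.0008 0.0003 -0.0008 0.1
top -200 19 [41.4 62.8 66.7]
top -190 21 [47.  65.1 69. ]
top -180 28 [46.1 65.5 70.2]
top -170 23 [60.6 67.1 73.1]
top -160 23 [66.6 71.3 74. ]
top -150 25 [66.4 71.2 76.8]
top -140 18 [69.3 72.9 81. ]
top -130 24 [71.4 75.  79.4]
top -120 39 [ 73.7 393.3 407. ]
top -110 44 [ 79.8 420.1 424.7]
top -100 36 [417.9 423.1 424.8]
top -90 43 [367.5 419.  422. ]
top -80 40 [416.8 420.3 423.9]
top -70 42 [418.2 420.5 423.5]
top -60 43 [418.5 420.1 422.9]
top -50 42 [417.8 420.6 423. ]
top -40 45 [418.1 421.1 423.8]
top -30 45 [419.  421.  424.4]
top -20 45 [417.7 419.9 423.4]
top -10 47 [403.3 420.2 425. ]
side -120 3 [79.1 79.7 80.3]
side -110 17 [  6.1 427.9 430. ]
side -100 35 [421.  426.9 429.5]
side -90 26 [ 25.1 425.1 428.3]
side -80 25 [ 87.1 425.4 427. ]
side -70 36 [ 67.3 424.5 426.8]
side -60 50 [ 44.8 277.8 427.1]
side -50 78 [ 51.   96.  427.1]
side -40 207 [ 34.4  73.5 426.8]
side -30 221 [ 50.3 191.8 426.3]
side -20 317 [147.2 267.7 425.9]
side -10 213 [228.  281.7 425.6]
```

View pics/e.png

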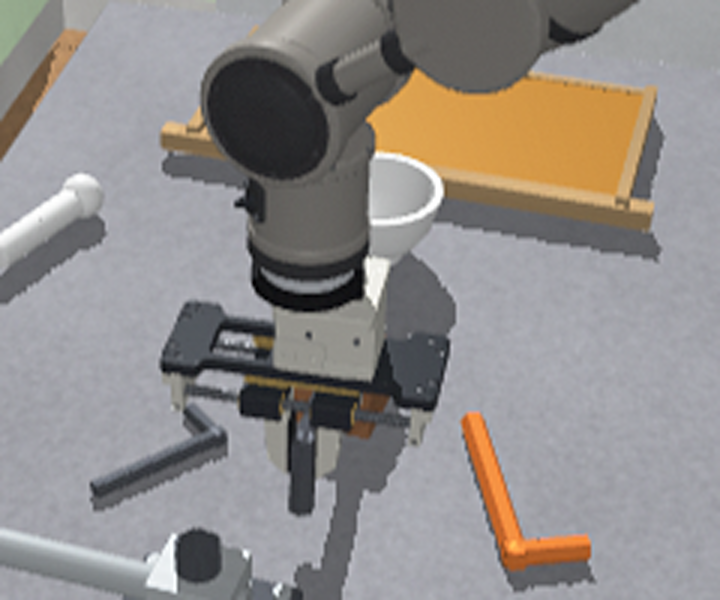

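Call:
{"op": "apply_moves", "data": {
  "motion": "0.002 0 0.007 0; 0.001 0 0.007 0; 0.001 0 0.006 0; 0 0 0.005 0; 0 0 0 0"
}}

```text
time: 11.15
tool_pos: [548.2, -48.2, 38.8]
tcp_rot: [-3.141, -0.0, 1.574]
contact_force: [1.4, -1.1, -0.6]
grip_width: 16.4
finger_force: 30.0
```

```bash
cat >> h.py <<'E'
def slope(x0,y0,ang,zr,lo=30,hi=150,names=("top","side")):
    "top surface of the long arm: heights along direction ang (deg) from bend x0,y0"
    a=np.radians(ang)
    for n in names:
        c=bot.capture(n); P,u,v=pts(c,np.ones((480,640),bool))
        s=(P[:,0]-x0)*np.cos(a)+(P[:,1]-y0)*np.sin(a); t=-(P[:,0]-x0)*np.sin(a)+(P[:,1]-y0)*np.cos(a)
        m=(s>lo)&(s<hi+12)&(abs(t)<20)&(P[:,2]>zr[0])&(P[:,2]<zr[1])
        if m.sum()<10: print(n,"few"); continue
        f=np.polyfit(s[m],P[m,2],1); g=np.polyfit(s[m],t[m],1)
        print(n,m.sum(),"s %.0f..%.0f"%(s[m].min(),s[m].max()),"z slope deg %.1f z0 %.1f"%(np.degrees(np.arctan(f[0])),f[1]),"yaw err deg %.1f t0 %.1f"%(np.degrees(np.arctan(g[0])),g[1]))
E
python3 - <<'E'
from h import *
plan([549,-48,100],90,4)
slope(549,-48,-90,(57,90))
E
```

```text
t 11.15 pos [548.2 -48.2  38.8] rot [-180.    -0.    90.2] F [ 1.4 -1.1 -0.6] q [-0.23  0.6   1.68  0.    0.86 -0.23]
0.0001 0.0002 -0.0153 0.0; 0.0001 0.0002 -0.0153 0.0; 0.0001 0.0002 -0.0153 0.0; 0.0001 0.0002 -0.0153 0.0
top 225 s 62..151 z slope deg 0.5 z0 64.1 yaw err deg -0.1 t0 -1.1
side few
```

Call:
{"op": "apply_moves", "data": {
  "motion": "0 0 -0.010 0; 0 0 -0.015 0; 0 0 -0.020 0; 0 0 -0.025 0; 0 0 -0.025 0; 0 0 -0.015 0; 0 0 -0.005 0; 0 0 0 0"
}}

```text
time: 12.25
tool_pos: [548.1, -48.3, 154.0]
tcp_rot: [-3.141, -0.0, 1.574]
contact_force: [-0.6, -0.9, -2.8]
grip_width: 16.6
finger_force: 30.0
```

```bash
python3 - <<'E'
from h import *
plan([596.3,61,151],100,6)
slope(548.2,-48.2,-90,(130,210))
a=cv2.imread("pics/side0.png")[268:300,264:304];b=cv2.imread("pics/top0.png")[195:221,272:302]
f=lambda i:cv2.convertScaleAbs(cv2.resize(i,(400,320),interpolation=cv2.INTER_CUBIC),alpha=1.5)
cv2.imwrite("pics/f.png",np.hstack([f(a),f(b)]))
E
```

```text
t 12.25 pos [548.1 -48.3 154. ] rot [-180.    -0.    90.2] F [-0.6 -0.9 -2.8] q [-0.23  0.46  1.56 -0.    1.13 -0.23]
0.0182 0.0081 0.0005 -1.6; 0.0180 0.0086 0.0005 -1.6; 0.0177 0.0091 0.0005 -1.6; 0.0174 0.0096 0.0005 -1.6; 0.0171 0.0101 0.0005 -1.6; 0.0169 0.0106 0.0005 -1.6
top 250 s 59..150 z slope deg 0.1 z0 179.5 yaw err deg 0.5 t0 -2.5
side few
```

View pics/f.png

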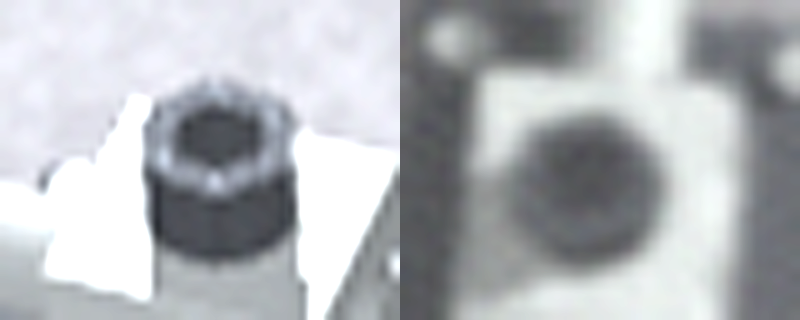

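```bash
python3 - <<'E'
from h import *
from scipy.ndimage import map_coordinates
c=bot.capture("side"); ims=[cv2.cvtColor(c["img"],cv2.COLOR_BGR2GRAY).astype(float)]
for _ in range(3): ims.append(cv2.cvtColor(bot.capture("side")["img"],cv2.COLOR_BGR2GRAY).astype(float))
ims.append(cv2.cvtColor(cv2.imread("pics/side0.png"),cv2.COLOR_BGR2GRAY).astype(float))
g=np.mean(ims,0)
K=np.array([[c["fx"],0,c["cx"]],[0,c["fy"],c["cy"]],[0,0,1.]]);T=np.linalg.inv(np.array(c["world_from_camera"]))
r=cv2.Rodrigues(T[:3,:3])[0]
X,Y=np.meshgrid(np.arange(-14.5,14.6,.5),np.arange(-14.5,14.6,.5)); X=X.ravel();Y=Y.ravel();R=np.hypot(X,Y)
def samp(cx,cy):
    p=cv2.projectPoints(np.c_[X+cx,Y+cy,np.full_like(X,82)],r,T[:3,3],K,np.array(c["D"]))[0][:,0]
    return map_coordinates(g,[p[:,1],p[:,0]],order=1)
res=[]
for cx in np.arange(591,601,.5):
  for cy in np.arange(56,67,.5):
    s=samp(cx,cy)
    for a in range(0,60,2):
        h=np.max([X*np.cos(np.radians(a+90+60*k))+Y*np.sin(np.radians(a+90+60*k)) for k in range(6)],0)
        i=(h<8.5); o=(h>9.5)&(R<14)
        res.append(((s[o].mean()-s[i].mean())/np.sqrt(s[o].var()+s[i].var()),a,cx,cy))
res.sort(reverse=True); print(res[:6])
best={}
for x in res: best.setdefault(x[1],x)
print([(a,round(best[a][0],2)) for a in sorted(best)])
E
```

```text
[(np.float64(3.891365992140241), 0, np.float64(597.0), np.float64(58.5)), (np.float64(3.8677228510003663), 0, np.float64(597.0), np.float64(58.0)), (np.float64(3.835422874154498), 50, np.float64(597.0), np.float64(58.5)), (np.float64(3.815098724614109), 50, np.float64(597.0), np.float64(58.0)), (np.float64(3.8033033533494147), 48, np.float64(597.0), np.float64(58.5)), (np.float64(3.7967167805403), 54, np.float64(597.0), np.float64(58.5))]
[(0, np.float64(3.89)), (2, np.float64(3.69)), (4, np.float64(3.63)), (6, np.float64(3.66)), (8, np.float64(3.59)), (10, np.float64(3.59)), (12, np.float64(3.57)), (14, np.float64(3.54)), (16, np.float64(3.55)), (18, np.float64(3.55)), (20, np.float64(3.57)), (22, np.float64(3.56)), (24, np.float64(3.62)), (26, np.float64(3.59)), (28, np.float64(3.61)), (30, np.float64(3.75)), (32, np.float64(3.69)), (34, np.float64(3.67)), (36, np.float64(3.7)), (38, np.float64(3.71)), (40, np.float64(3.75)), (42, np.float64(3.77)), (44, np.float64(3.77)), (46, np.float64(3.77)), (48, np.float64(3.8)), (50, np.float64(3.84)), (52, np.float64(3.79)), (54, np.float64(3.8)), (56, np.float64(3.76)), (58, np.float64(3.76))]
```

```bash
python3 - <<'E'
from h import *
plan([596.5,60,137],109,8)
E
```

```text
t 12.55 pos [548.1 -48.3 153.5] rot [-179.9   -0.    90.2] F [-0.1  0.6 -3.8] q [-0.23  0.46  1.56 -0.    1.13 -0.23]
0.0135 0.0061 0.0021 -2.3; 0.0133 0.0067 0.0021 -2.3; 0.0130 0.0072 0.0021 -2.3; 0.0127 0.0077 0.0021 -2.3; 0.0123 0.0082 0.0021 -2.3; 0.0120 0.0087 0.0021 -2.3; 0.0116 0.0092 0.0021 -2.3; 0.0112 0.0097 0.0021 -2.3
```

Call:
{"op": "apply_moves", "data": {
  "motion": "0.0135 0.006 0.002 -2.3; 0.013 0.007 0.002 -2.3; 0.013 0.007 0.002 -2.3; 0.013 0.008 0.002 -2.3; 0.012 0.008 0.002 -2.3; 0.012 0.009 0.002 -2.3; 0.012 0.009 0.002 -2.3; 0.011 0.010 0.002 -2.4"
}}

```text
time: 13.55
tool_pos: [597.9, 60.7, 138.0]
tcp_rot: [-3.141, 0.0, 1.9]
contact_force: [0.4, -0.4, -4.1]
grip_width: 16.9
finger_force: 30.0
```

Call:
{"op": "apply_moves", "data": {
  "motion": "0 0 0 0"
}}

```text
time: 13.68
tool_pos: [597.9, 60.8, 137.9]
tcp_rot: [-3.141, -0.0, 1.899]
contact_force: [-0.1, 0.1, -2.9]
grip_width: 16.8
finger_force: 30.0
```

```bash
python3 - <<'E'
from h import *
plan([596.5,60,137],109,1)
c=bot.capture("side")
P,u,v=pts(c,np.ones((480,640),bool))
m=(abs(P[:,0]-597)<30)&(abs(P[:,1]-65)<30)&(P[:,2]>90)&(P[:,2]<150); 
for z in range(95,150,6):
    s=P[m&(abs(P[:,2]-z)<3)]; print(z,len(s),s.mean(0).round(1) if len(s) else 0,np.ptp(s[:,0]) if len(s) else 0)
slope(596.5,60,-71,(125,185))
cv2.imwrite("pics/g.png",cv2.resize(c["img"][240:310,245:325],(686,600),interpolation=cv2.INTER_CUBIC))
E
```

```text
t 13.68 pos [597.9  60.8 137.9] rot [-180.    -0.   108.8] F [-0.1  0.1 -2.9] q [-0.03  0.56  1.43  0.    1.15 -0.35]
-0.0004 -0.0016 0.0009 -0.2
95 0 0 0
101 0 0 0
107 12 [595.2  65.9 107.3] 15.341281467679437
113 20 [594.3  67.5 113.2] 14.415180332861723
119 23 [594.1  66.4 119.4] 15.736470801550013
125 17 [595.2  67.5 125.3] 12.673338221170411
131 21 [594.2  66.8 131.1] 15.332870278951077
137 20 [595.1  67.3 137.3] 17.99220373362209
143 31 [593.9  68.1 143.6] 27.18691421462802
149 23 [594.8  68.7 148.1] 38.255354805315505
top 312 s 41..151 z slope deg -0.1 z0 163.1 yaw err deg -0.1 t0 -1.3
side 46 s 30..58 z slope deg -0.1 z0 168.8 yaw err deg -4.6 t0 3.2
```

View pics/g.png

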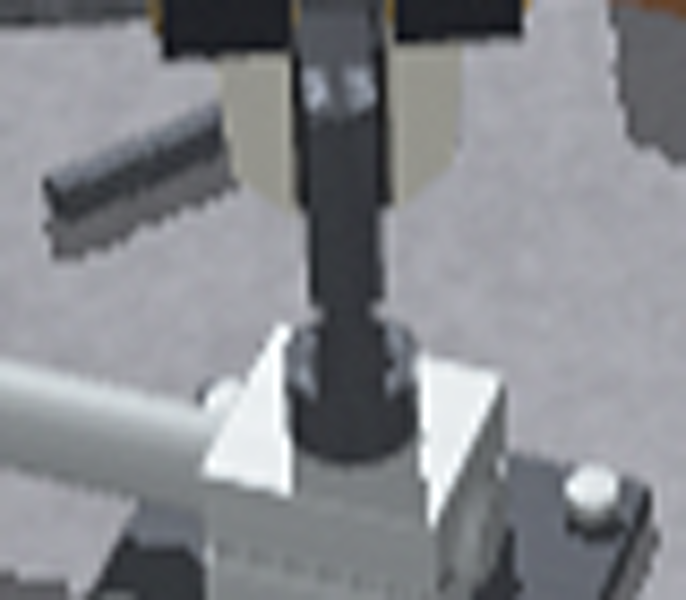

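```bash
python3 - <<'E'
from h import *
from scipy.optimize import least_squares
o=bot.get_obs(); yaw=o["tcp_rot"][2]; tcp=np.array(o["tool_pos"]); print(tcp)
A=[];S=[]
for i in range(5):
    c=bot.capture("side"); P,u,v=pts(c,np.ones((480,640),bool))
    A.append(P[(abs(P[:,0]-596)<16)&(abs(P[:,1]-65)<16)&(P[:,2]>108)&(P[:,2]<128)])
    S.append(P[(abs(P[:,0]-596)<25)&(abs(P[:,1]-65)<25)&(P[:,2]>65)&(P[:,2]<79)])
    if i==0: g=np.zeros((480,640))
    g+=cv2.cvtColor(c["img"],cv2.COLOR_BGR2GRAY)/5
A=np.vstack(A);S=np.vstack(S)
n=np.array([[np.cos(yaw+np.pi/2+k*np.pi/3),np.sin(yaw+np.pi/2+k*np.pi/3)] for k in range(6)])
fa=lambda p:((A[:,:2]-p)@n.T).max(1)-8.5
fs=lambda p:np.hypot(*(S[:,:2]-p).T)-15
for f,nm,N in((fa,"arm",len(A)),(fs,"screw",len(S))):
    r=least_squares(f,[596,60],loss="soft_l1",f_scale=1.); print(nm,N,r.x,np.abs(r.fun).mean())
# lateral from image: edges of head and arm
K=np.array([[c["fx"],0,c["cx"]],[0,c["fy"],c["cy"]],[0,0,1.]]);T=np.linalg.inv(np.array(c["world_from_camera"]));rv=cv2.Rodrigues(T[:3,:3])[0]
pr=lambda q:cv2.projectPoints(np.array([q],float),rv,T[:3,3],K,np.array(c["D"]))[0][0,0]
for nm,q in(("arm118",[596.5,60,118]),("arm110",[596.5,60,110]),("head72",[596.5,60+0,72])):
    x,y=pr(q); print(nm,x.round(2),y.round(1))
    for dy in (-1,0,1,2,3): print("  ",np.round(g[int(y)+dy,int(x)-14:int(x)+16]).astype(int))
E
```

```text
[597.42074234  59.44997101 138.16172515]
arm 317 [596.61389881  58.68549004] 0.9140310054612633
screw 722 [595.42834384  63.10446929] 3.6546207661246086
arm118 284.91 268.8
   [164 166 167 166 164 160 162 164 163 163 167  60  55  57  57  58  55  54
  52  57 174 164 162 159 161 163 166 167 161 160]
   [164 166 168 167 164 162 164 165 167 165 168  76  54  57  57  58  54  55
  52  56 172 165 161 162 165 167 167 167 162 159]
   [164 165 165 165 166 164 163 163 165 166 170  79  54  56  57  58  54  55
  52  56 169 161 157 165 168 169 167 166 166 163]
   [166 166 166 167 168 164 161 162 161 163 167  76  54  57  57  58  55  54
  52  56 167 158 160 167 169 168 163 165 166 163]
   [168 167 168 170 169 164 163 163 160 163 166  79  53  57  57  58  55  54
  52  56 169 162 162 165 170 167 162 159 160 160]
arm110 285.02 271.7
   [166 166 167 168 164 161 162 161 163 167  76  54  57  57  58  55  54  52
  56 167 158 160 167 169 168 163 165 166 163 161]
   [167 168 170 169 164 163 163 160 163 166  79  53  57  57  58  55  54  52
  56 169 162 162 165 170 167 162 159 160 160 164]
   [167 168 169 167 163 1
[... 302 characters left out ...]

  84 154 162 161 160 161 163 167 169 170 171 169]
head72 285.52 285.3
   [208 203 177 243 240 241 248 110 106 141 108  69  53  54  58  58  55  55
  55  55 109  96 143 246 238 236 236 237 237 237]
   [237 225 223 239 237 239 247  92  64  96 109  51  54  55  57  58  55  55
  54  54  80  66 106 247 237 236 236 236 235 235]
   [235 217 239 237 236 238 244 125  45  61  81  53  55  55  56  56  56  55
  54  54  52  52 110 249 238 236 236 235 235 236]
   [222 232 239 238 238 239 244 152  46  53  55  55  55  57  56  56  58  56
  55  54  53  51  98 250 239 237 236 235 236 238]
   [216 242 239 238 239 240 246 152  47  53  56  57  56  58  55  55  58  55
  55  54  54  52  80 249 239 236 236 236 237 243]
```

```bash
python3 - <<'E'
from h import *
from scipy.optimize import least_squares
for nm in("side","top"):
    S=[];Tp=[]; L=[]
    for i in range(4):
        c=bot.capture(nm); P,u,v=pts(c,np.ones((480,640),bool)); r=np.hypot(P[:,0]-596,P[:,1]-60)
        S.append(P[(abs(P[:,0]-596)<11)&(r<20)&(P[:,1]>62)&(P[:,2]>67)&(P[:,2]<78)])
        a=np.radians(-71.2); s=(P[:,0]-597.4)*np.cos(a)+(P[:,1]-60)*np.sin(a); t=-(P[:,0]-597.4)*np.sin(a)+(P[:,1]-60)*np.cos(a)
        m=(s>60)&(abs(t)<20)&(s<175)&(P[:,2]>140)&(P[:,2]<180); L.append(np.c_[s,t,P[:,2]][m])
    S=np.vstack(S);L=np.vstack(L)
    if len(S)>20:
        q=least_squares(lambda p:np.hypot(*(S[:,:2]-p).T)-15,[596,60],loss="soft_l1"); print(nm,len(S),q.x,np.abs(q.fun).mean())
    if len(L)>20: print(nm,"long",len(L),np.percentile(L,[0.5,2,50,98,99.5,100],axis=0).round(1).tolist())
ps=[bot.get_obs()["tool_pos"] for _ in range(5)]; print(ps)
E
```

```text
side 165 [596.65948806  61.11461607] 1.0864274216256893
top long 1034 [[60.3, -10.0, 151.1], [61.9, -9.5, 152.9], [105.8, -2.7, 163.7], [150.2, 7.9, 169.1], [151.3, 8.4, 170.5], [151.6, 9.1, 172.6]]
[array([597.55477708,  59.74840838, 138.17723027]), array([597.55477708,  59.74840838, 138.17723027]), array([597.55477708,  59.74840838, 138.17723027]), array([597.55477708,  59.74840838, 138.17723027]), array([597.55477708,  59.74840838, 138.17723027])]
```

Call:
{"op": "apply_moves", "data": {
  "motion": "0.001 0 0.006 0; 0 0 0.006 0; 0 0 0.003 0; 0 0 0.002 0; 0 0 0.001 0; 0 0 0.001 0; 0 0 0.0005 0; 0 0 0.0005 0"
}}

```text
time: 15.48
tool_pos: [597.3, 60.7, 118.3]
tcp_rot: [3.141, 0.0, 1.897]
contact_force: [0.3, -0.6, -3.8]
grip_width: 16.2
finger_force: 30.0
```

Call:
{"op": "apply_moves", "data": {
  "motion": "0 0 0.0005 0; 0 0 0.0005 0; 0 0 0 0"
}}

```text
time: 15.85
tool_pos: [597.2, 60.7, 117.2]
tcp_rot: [-3.142, 0.0, 1.897]
contact_force: [0.2, -0.0, -3.7]
grip_width: 16.9
finger_force: 30.0
```

Call:
{"op": "apply_moves", "data": {
  "motion": "0 0 0.0005 0; 0 0 0.0005 0; 0 0 0.0005 0; 0 0 0 0"
}}

```text
time: 16.35
tool_pos: [597.3, 60.8, 115.7]
tcp_rot: [3.142, -0.0, 1.897]
contact_force: [-0.6, 0.7, -3.1]
grip_width: 16.7
finger_force: 30.0
```

Call:
{"op": "apply_moves", "data": {
  "motion": "0 0 0.0005 0; 0 0 0.0005 0; 0 0 0.0005 0; 0 0 0 0"
}}

```text
time: 16.85
tool_pos: [597.3, 60.8, 114.2]
tcp_rot: [3.142, 0.0, 1.897]
contact_force: [-0.3, 1.9, -2.4]
grip_width: 16.7
finger_force: 30.0
```

Call:
{"op": "apply_moves", "data": {
  "motion": "0 0 0.0005 0; 0 0 0.0005 0; 0 0 0.0005 0; 0 0 0 0"
}}

```text
time: 17.35
tool_pos: [597.3, 60.8, 112.6]
tcp_rot: [-3.142, -0.0, 1.897]
contact_force: [0.6, 2.1, -3.3]
grip_width: 17.1
finger_force: 30.0
```

```bash
python3 - <<'E'
from h import *
slope(597.3,60.8,-71.3,(105,160),names=("top",))
slope(597.3,60.8,-71.3,(105,160),names=("top",))
o=bot.get_obs();print(o["contact_force"],o["moment"])
E
```

```text
top 296 s 41..151 z slope deg -0.2 z0 137.9 yaw err deg 0.2 t0 -2.5
top 296 s 41..152 z slope deg -0.3 z0 137.8 yaw err deg 0.2 t0 -2.4
[ 0.4000389   1.2371911  -2.08631782] [ 0.46630593 -0.095509    0.0100914 ]
```

Height dropped with no contact and the arm remains level: the tip is about 5 mm inside the socket. Continue down gently.

Call:
{"op": "apply_moves", "data": {
  "motion": "0 0 0.001 0; 0 0 0.001 0; 0 0 0.001 0; 0 0 0.001 0; 0 0 0 0"
}}

```text
time: 18.08
tool_pos: [597.3, 60.7, 108.6]
tcp_rot: [-3.142, 0.0, 1.897]
contact_force: [-0.6, 1.3, -3.0]
grip_width: 17.1
finger_force: 30.0
```

Call:
{"op": "apply_moves", "data": {
  "motion": "0 0 0.001 0; 0 0 0.001 0; 0 0 0.001 0; 0 0 0.001 0; 0 0 0 0"
}}

```text
time: 18.7
tool_pos: [597.3, 60.7, 104.6]
tcp_rot: [-3.142, -0.0, 1.897]
contact_force: [0.3, 2.0, -3.2]
grip_width: 16.7
finger_force: 30.0
```

Call:
{"op": "apply_moves", "data": {
  "motion": "0 0 0.001 0; 0 0 0.001 0; 0 0 0.001 0; 0 0 0.001 0; 0 0 0 0"
}}

```text
time: 19.32
tool_pos: [597.3, 60.8, 100.5]
tcp_rot: [-3.141, -0.0, 1.897]
contact_force: [0.0, 2.4, -3.0]
grip_width: 16.6
finger_force: 30.0
```

Call:
{"op": "apply_moves", "data": {
  "motion": "0 0 0.0007 0; 0 0 0.0007 0; 0 0 0.0007 0; 0 0 0 0"
}}

```text
time: 19.82
tool_pos: [597.3, 60.7, 98.5]
tcp_rot: [-3.142, 0.0, 1.897]
contact_force: [0.9, 3.9, -1.3]
grip_width: 16.7
finger_force: 30.0
```

Call:
{"op": "apply_moves", "data": {
  "motion": "0 0 0.0005 0; 0 0 0.0005 0; 0 0 0 0"
}}

```text
time: 20.2
tool_pos: [597.3, 60.7, 97.6]
tcp_rot: [3.142, 0.0, 1.897]
contact_force: [0.3, 2.1, -1.6]
grip_width: 16.7
finger_force: 30.0
```

Call:
{"op": "apply_moves", "data": {
  "motion": "0 0 0 0; 0 0 0 0; 0 0 0 0; 0 0 0 0",
  "fingers": 0
}}

```text
time: 20.7
tool_pos: [597.3, 60.5, 97.7]
tcp_rot: [3.142, 0.0, 1.897]
contact_force: [0.5, 0.2, -0.2]
grip_width: 46.1
finger_force: 0.0
```

```bash
python3 - <<'E'
from h import *
slope(597.3,60.8,-71.3,(95,140),names=("top",))
plan([597.3,60.8,150],109,5)
E
```

```text
top 290 s 42..154 z slope deg -4.4 z0 122.0 yaw err deg -1.1 t0 -1.5
t 20.75 pos [597.3  60.6  97.6] rot [180.    0.  108.7] F [-0.1 -0.6 -0.2] q [-0.03  0.6   1.48 -0.    1.06 -0.35]
0.0000 0.0000 -0.0105 -0.1; 0.0000 0.0000 -0.0105 -0.1; 0.0000 0.0000 -0.0105 -0.1; 0.0000 0.0000 -0.0105 -0.1; 0.0000 0.0000 -0.0105 -0.1
```

Call:
{"op": "apply_moves", "data": {
  "motion": "-0.015 0 0 0; -0.02 0 0.001 0; -0.02 0 0.001 0.2; -0.02 0.0005 0.001 0.2; -0.02 0.0005 0.001 0.2; -0.02 0.0005 0.001 0.2; -0.015 0.0005 0.001 0.2; 0 0 0 0"
}}

```text
time: 21.75
tool_pos: [640.5, -63.1, 91.3]
tcp_rot: [-3.141, 0.0, 1.878]
contact_force: [-0.3, 0.5, -0.1]
grip_width: 45.6
finger_force: 0.0
```

Call:
{"op": "apply_moves", "data": {
  "motion": "0 0 0 0; 0 0 0 0; 0 0 0 0",
  "fingers": -0.48
}}

```text
time: 22.12
tool_pos: [640.2, -61.4, 91.8]
tcp_rot: [3.142, 0.0, 1.881]
contact_force: [0.2, 0.1, 0.7]
grip_width: 24.8
finger_force: 0.0
```

```bash
cat >> h.py <<'E'
def arm(C=(597.3,61.0)):
    o=bot.get_obs(); p=np.array(o["tool_pos"]); d=p[:2]-C; f=np.array(o["contact_force"]); ph=np.arctan2(d[1],d[0])
    print("t %.2f R %.1f phi %.1f yaw-180 %.1f z %.1f  Ftan %.1f Frad %.1f Fz %.1f w %.1f"%(o["time"],np.hypot(*d),np.degrees(ph),np.degrees(o["tcp_rot"][2])-180,p[2],f[:2]@[-np.sin(ph),np.cos(ph)],f[:2]@d/np.hypot(*d),f[2],o["grip_width"]))
    slope(C[0],C[1],np.degrees(ph),(90,135),names=("top",),lo=25)
E
python3 -c "
from h import *
arm()"
```

```text
t 22.12 R 129.7 phi -70.7 yaw-180 -72.3 z 91.8  Ftan 0.2 Frad -0.0 Fz 0.7 w 24.8
top few
```

Call:
{"op": "apply_moves", "data": {
  "motion": "0 -0.0032 0 1.4; 0 -0.0032 0 1.4; 0 -0.0032 0 1.4; 0 -0.0032 0 1.4; 0 -0.0032 0 1.4; 0 -0.0032 0 1.4; 0 -0.0032 0 1.4; 0 -0.0032 0 1.4"
}}

```text
time: 23.18
tool_pos: [615.6, -67.7, 91.9]
tcp_rot: [3.14, 0.0, 1.683]
contact_force: [2.2, 1.1, 0.6]
grip_width: 24.0
finger_force: 1.3
```

Call:
{"op": "apply_moves", "data": {
  "motion": "0 -0.0032 0 1.4; 0 -0.0032 0 1.4; 0 -0.0032 0 1.4; 0 -0.0032 0 1.4"
}}

```text
time: 23.68
tool_pos: [603.3, -68.8, 92.1]
tcp_rot: [3.139, 0.0, 1.585]
contact_force: [5.6, 1.6, 2.6]
grip_width: 23.8
finger_force: 3.1
```

```bash
python3 -c "
from h import *
arm()"
```

```text
t 23.68 R 129.9 phi -87.3 yaw-180 -89.2 z 92.1  Ftan 5.7 Frad -1.3 Fz 2.6 w 23.8
top few
```

Call:
{"op": "apply_moves", "data": {
  "motion": "0 -0.0032 0 1.4; 0 -0.0032 0 1.4; 0 -0.0032 0 1.4; 0 -0.0032 0 1.4"
}}

```text
time: 24.22
tool_pos: [591.2, -68.6, 92.4]
tcp_rot: [3.138, 0.0, 1.487]
contact_force: [7.1, 1.2, 2.2]
grip_width: 23.7
finger_force: 3.6
```

Call:
{"op": "apply_moves", "data": {
  "motion": "0 -0.0032 0 1.4; 0 -0.0032 0 1.4; 0 -0.0032 0 1.4; 0 -0.0032 0 1.4"
}}

```text
time: 24.72
tool_pos: [578.6, -67.4, 92.5]
tcp_rot: [3.137, 0.0, 1.389]
contact_force: [6.9, 0.2, 2.0]
grip_width: 23.9
finger_force: 3.6
```

```bash
python3 -c "
from h import *
arm()"
```

```text
t 24.73 R 129.7 phi -98.3 yaw-180 -100.4 z 92.5  Ftan 6.8 Frad -1.1 Fz 2.0 w 23.9
top 21 s 56..83 z slope deg -3.3 z0 121.2 yaw err deg 1.5 t0 4.8
```

Call:
{"op": "apply_moves", "data": {
  "motion": "0 -0.0032 0 1.4; 0 -0.0032 0 1.4; 0 -0.0032 0 1.4; 0 -0.0032 0 1.4; 0 -0.0032 0 1.4; 0 -0.0032 0 1.4; 0 -0.0032 0 1.4; 0 -0.0032 0 1.4"
}}

```text
time: 25.78
tool_pos: [554.0, -61.3, 92.5]
tcp_rot: [3.137, 0.0, 1.194]
contact_force: [7.0, -2.4, 2.1]
grip_width: 23.7
finger_force: 3.7
```

Call:
{"op": "apply_moves", "data": {
  "motion": "0 -0.0032 0 1.4; 0 -0.0032 0 1.4; 0 -0.0032 0 1.4; 0 -0.0032 0 1.4"
}}

```text
time: 26.28
tool_pos: [542.2, -56.4, 92.5]
tcp_rot: [3.137, 0.0, 1.096]
contact_force: [6.3, -3.6, 2.6]
grip_width: 23.9
finger_force: 3.7
```

```bash
python3 -c "
from h import *
arm()"
```

```text
t 26.27 R 129.7 phi -115.1 yaw-180 -117.2 z 92.5  Ftan 7.3 Frad 0.6 Fz 2.6 w 23.9
top 58 s 50..73 z slope deg -3.8 z0 122.2 yaw err deg 10.0 t0 -11.3
```

Now slow, two to four rows at a time, watching force.

Call:
{"op": "apply_moves", "data": {
  "motion": "0 -0.0023 0 1; 0 -0.0023 0 1; 0 -0.0023 0 1; 0 -0.0023 0 1"
}}

```text
time: 26.82
tool_pos: [534.0, -52.2, 92.5]
tcp_rot: [3.137, 0.0, 1.027]
contact_force: [5.8, -4.9, 2.6]
grip_width: 23.9
finger_force: 3.6
```

Call:
{"op": "apply_moves", "data": {
  "motion": "0 -0.0023 0 1; 0 -0.0023 0 1; 0 -0.0023 0 1"
}}

```text
time: 27.2
tool_pos: [528.1, -48.7, 92.5]
tcp_rot: [3.137, 0.0, 0.974]
contact_force: [5.0, -5.4, 3.0]
grip_width: 23.9
finger_force: 3.7
```

Call:
{"op": "apply_moves", "data": {
  "motion": "0 -0.0023 0 1; 0 -0.0023 0 1"
}}

```text
time: 27.45
tool_pos: [524.2, -46.1, 92.5]
tcp_rot: [3.137, 0.0, 0.939]
contact_force: [5.6, -5.1, 3.0]
grip_width: 23.7
finger_force: 3.7
```

Call:
{"op": "apply_moves", "data": {
  "motion": "0 -0.0023 0 1; 0 -0.0018 0 0.8"
}}

```text
time: 27.7
tool_pos: [520.8, -43.7, 92.4]
tcp_rot: [3.137, 0.001, 0.908]
contact_force: [4.1, -5.9, 2.9]
grip_width: 24.0
finger_force: 3.6
```

Call:
{"op": "apply_moves", "data": {
  "motion": "0 -0.0018 0 0.8; 0 -0.0018 0 0.8"
}}

```text
time: 27.95
tool_pos: [517.9, -41.6, 92.4]
tcp_rot: [3.137, 0.001, 0.88]
contact_force: [3.8, -6.8, 3.0]
grip_width: 23.9
finger_force: 3.7
```

Call:
{"op": "apply_moves", "data": {
  "motion": "0 -0.0018 0 0.8; 0 -0.0018 0 0.8"
}}

```text
time: 28.2
tool_pos: [515.1, -39.3, 92.4]
tcp_rot: [3.137, 0.001, 0.852]
contact_force: [3.9, -6.9, 2.5]
grip_width: 23.9
finger_force: 3.7
```

Call:
{"op": "apply_moves", "data": {
  "motion": "0 -0.0018 0 0.8; 0 -0.0018 0 0.8"
}}

```text
time: 28.45
tool_pos: [512.3, -36.9, 92.3]
tcp_rot: [3.138, 0.001, 0.825]
contact_force: [3.3, -7.1, 3.7]
grip_width: 23.7
finger_force: 3.7
```

Call:
{"op": "apply_moves", "data": {
  "motion": "0 -0.0014 0 0.6; 0 0 0 0"
}}

```text
time: 28.7
tool_pos: [511.1, -35.9, 92.3]
tcp_rot: [3.138, 0.001, 0.814]
contact_force: [3.3, -6.9, 2.4]
grip_width: 23.7
finger_force: 3.5
```

Call:
{"op": "apply_moves", "data": {
  "motion": "0 -0.0018 0 0.8; 0 -0.0014 0 0.6"
}}

```text
time: 28.95
tool_pos: [508.8, -33.8, 92.3]
tcp_rot: [3.138, 0.001, 0.79]
contact_force: [3.4, -6.8, 4.5]
grip_width: 24.0
finger_force: 3.6
```

Call:
{"op": "apply_moves", "data": {
  "motion": "0 -0.0014 0 0.6; 0 -0.0014 0 0.6"
}}

```text
time: 29.2
tool_pos: [506.7, -31.9, 92.3]
tcp_rot: [3.138, 0.001, 0.769]
contact_force: [2.8, -7.5, 3.8]
grip_width: 24.1
finger_force: 3.7
```

Call:
{"op": "apply_moves", "data": {
  "motion": "0 -0.0014 0 0.6; 0 -0.0014 0 0.6"
}}

```text
time: 29.45
tool_pos: [504.7, -29.9, 92.3]
tcp_rot: [3.138, 0.001, 0.748]
contact_force: [2.8, -8.2, 3.1]
grip_width: 23.9
finger_force: 3.7
```

Call:
{"op": "apply_moves", "data": {
  "motion": "0 -0.0014 0 0.6; 0 -0.0014 0 0.6"
}}

```text
time: 29.7
tool_pos: [502.7, -27.8, 92.3]
tcp_rot: [3.138, 0.001, 0.727]
contact_force: [2.3, -8.2, 3.7]
grip_width: 23.7
finger_force: 3.7
```

Call:
{"op": "apply_moves", "data": {
  "motion": "0 -0.0014 0 0.6; 0 -0.0014 0 0.6; 0 0 0 0"
}}

```text
time: 30.08
tool_pos: [500.9, -25.8, 92.3]
tcp_rot: [3.138, 0.001, 0.706]
contact_force: [1.8, -8.7, 3.9]
grip_width: 23.9
finger_force: 3.9
```

```bash
python3 - <<'E'
from h import *
o=bot.get_obs(); print(o["contact_force"],o["moment"],o["finger_force"])
for n in("top","side"):
    c=bot.capture(n)
    for r in bot.cut_out(c,"key"):
        P,u,v=pts(c,r["pixels"]); m=(P[:,2]>90)&(P[:,2]<135)&(np.hypot(P[:,0]-597,P[:,1]-61)<170); Q=P[m]
        if len(Q)>30:
            f=cv2.fitLine(Q[:,:2].astype(np.float32),cv2.DIST_HUBER,0,.01,.01).ravel(); print(n,r["p"],len(Q),f,np.degrees(np.arctan2(f[1],f[0])))
c=bot.capture("side"); cv2.imwrite("pics/i.png",cv2.resize(c["img"][200:330,245:425],(800,578),interpolation=cv2.INTER_CUBIC))
E
```

```text
[ 1.84661985 -8.74687869  3.89303376] [-1.42773369 -0.41271219  0.02528582] 3.9191364279122354
side 0.6 657 [  0.7255616   0.6881572 557.6789     32.216194 ] 43.48441
```

View pics/i.png

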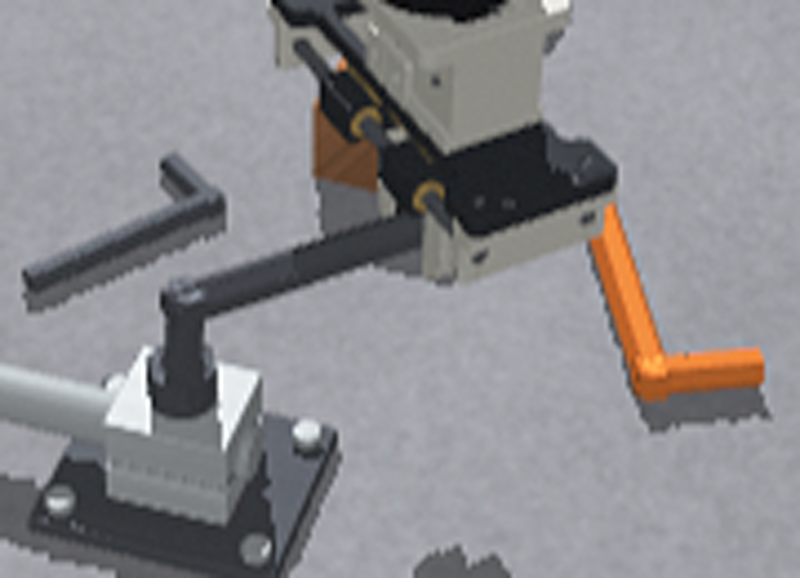

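Call:
{"op": "apply_moves", "data": {
  "motion": "0 -0.0014 0 0.6; 0 -0.0014 0 0.6; 0 0 0 0"
}}

```text
time: 30.7
tool_pos: [499.3, -23.9, 92.3]
tcp_rot: [3.137, 0.001, 0.685]
contact_force: [3.2, -10.1, 3.8]
grip_width: 23.7
finger_force: 4.5
```

Call:
{"op": "apply_moves", "data": {
  "motion": "0 -0.0014 0 0.6; 0 0 0 0"
}}

```text
time: 30.95
tool_pos: [498.4, -22.9, 92.4]
tcp_rot: [3.137, 0.001, 0.675]
contact_force: [3.3, -10.2, 4.7]
grip_width: 24.0
finger_force: 4.5
```

Call:
{"op": "apply_moves", "data": {
  "motion": "0 0.0015 0 0; 0 0.0015 0 0; 0 0.0015 0 0; 0 0.001 0 0; 0 0 0 0"
}}

```text
time: 31.58
tool_pos: [500.8, -24.9, 91.5]
tcp_rot: [-3.141, 0.001, 0.675]
contact_force: [1.3, -2.5, 2.1]
grip_width: 24.3
finger_force: 1.5
```

Call:
{"op": "apply_moves", "data": {
  "motion": "0 0 0 0; 0 0 0 0; 0 0 0 0; 0 0 0 0",
  "fingers": 0.3
}}

```text
time: 32.08
tool_pos: [500.9, -24.6, 91.4]
tcp_rot: [-3.141, 0.0, 0.676]
contact_force: [0.7, -0.0, 0.2]
grip_width: 57.8
finger_force: 0.0
```

Call:
{"op": "apply_moves", "data": {
  "motion": "0 0 -0.008 0; 0 0 -0.015 0; 0 0 -0.025 0; 0 0 -0.03 0; 0 0 -0.03 0; -0.02 0 0 0; -0.02 0 0 0; 0 0 0 0"
}}

```text
time: 33.08
tool_pos: [468.9, -50.4, 200.0]
tcp_rot: [-3.142, 0.0, 0.674]
contact_force: [0.3, 0.3, -0.1]
grip_width: 60.0
finger_force: 0.0
```

```bash
python3 - <<'E'
from h import *
o=bot.get_obs(); print(o["time"],o["tool_pos"],o["contact_force"])
for n in("side",):
    c=bot.capture(n)
    for r in bot.cut_out(c,"key"):
        P,u,v=pts(c,r["pixels"]); m=(P[:,2]>90)&(P[:,2]<135)&(np.hypot(P[:,0]-597,P[:,1]-61)<170); Q=P[m]
        if len(Q)>30:
            f=cv2.fitLine(Q[:,:2].astype(np.float32),cv2.DIST_HUBER,0,.01,.01).ravel(); print(n,len(Q),f[2:],np.degrees(np.arctan2(f[1],f[0])))
            slope(597.3,61,np.degrees(np.arctan2(f[1],f[0]))+180,(90,135),names=("top","side"))
cv2.imwrite("pics/j.png",cv2.resize(c["img"][200:330,245:425],(800,578),interpolation=cv2.INTER_CUBIC))
E
```

```text
33.075 [468.88542534 -50.40535646 199.96678836] [ 0.30907359  0.2657024  -0.14625412]
side 757 [548.10657   22.974234] 43.951622
top few
side 512 s 30..157 z slope deg -3.4 z0 125.5 yaw err deg -0.0 t0 -5.4
```

View pics/j.png

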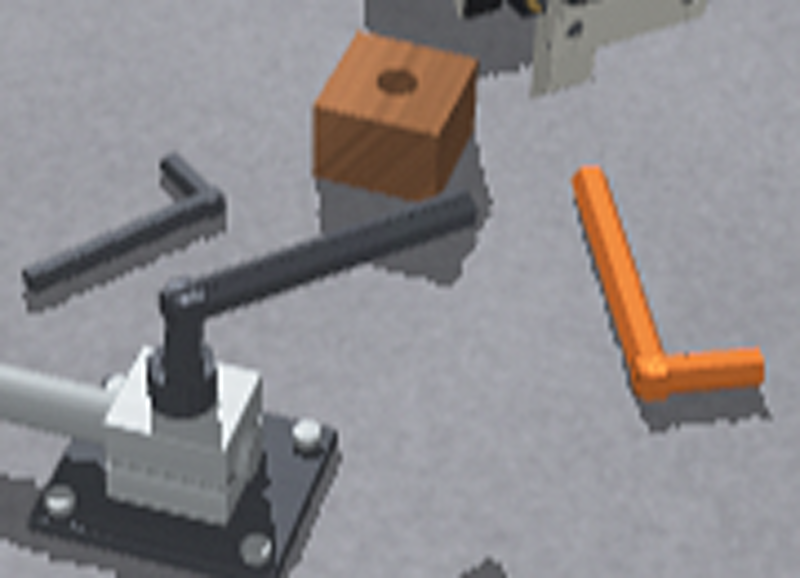

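The key stands seated and drooping only about 3.4° (bend at (185,300), long tip at (470,205)), and the gripper is clear. The push force rose at the stop, so I'm handing in.

```bash
python3 -c "
from plant import bot
print(bot.close_job())"
```

```text
the job is handed in; nothing more can be done
None
```

I handed the job in at about 33 s: the key is seated by its short arm in the cap screw and released. The screw was pulled clockwise until the force rose from about 7 N to 10 N, which I took as the stop, since its angle can't be read directly and no verdict came back.

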